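# Centre a slotted beech blank under a stepped plunger

### The arm

A 6-joint arm with a two-finger parallel gripper is mounted at the origin on the work surface. World frame = base frame: x ahead of the robot, y to its left, z up, the work surface at z = 0. Lengths are in m, angles in rad, forces in N, time in s.
With the tool pointing down it reaches from about 0.225 to 0.875 m from the base axis. Payload 3.4 kg.
Tool frame: the origin (TCP) lies at the very end of the fingers, on their centre line; the grasp point (between the pads) lies 19 mm behind it; z points along the fingers, y is the direction in which the jaws open and shut (so a half turn about z gives the same grasp; the last joint's range is limited). The gripper opens to 85 mm and grips with 20 to 120 N. Pads are 22 mm wide; open, the fingers measure 114 mm over their backs; the gripper's body (76 mm by 85 mm) begins 54 mm behind the grasp point. The pads swing forward as they close: fully open they stand 13 mm farther back than shut.
Start: joints at [1.201, 0.276, 1.505, -0, 1.361, -0.121], TCP at [0.142, 0.557, 0.205] pointing down, gripper open.
Joint ranges: [-2.89, 2.89], [-0.75, 2.08], [0.22, 2.7], [-1.18, 4.32], [0.11, 2.71], [-2.7, 2.7]. Speed limits (rad/s): [2.57, 2.57, 3.14, 3.14, 3.14, 3.14].

### API

Orientations are given as a unit quaternion [w, x, y, z].
In Python, from rig import telemetry, optics, order gives the robot as it stands.
- The arm moves only by the shell command python3 -m creep 'ROWS' [FORCE]. ROWS is a JSON object of lists of equal length, an entry for each row: "slide": the shift along the world's x, y, z normalised to -1 to 1, where 1 is 0.15 m, a list of three; "twist": the turn, a rotation vector about the world's x, y, z normalised to -1 to 1, where 1 is 360 degrees, a list of three; "fingers": the gripper's target within -1 to 1 (fully open at 1, half-way at 0, shut at -1). A call has 1 to 20 rows; each row is the pose to reach, as a shift and turn from the pose commanded when the call began, turning the shorter way round; what a row does not reach only later rows make up. A row lasts 1/10 s, in which the tool goes at most 50 mm and 8.59 degrees, less where a joint would pass 70% of its speed; a pose out of reach is approached as far as the arm can. A call with a number of a shift or a turn outside -1 to 1 is refused whole. A call with a gripper value outside its range is refused whole. The fingers move at their own pace and stop on an object; FORCE is the grip in N (left out, the last holds). Time passes only in rows, so rows that repeat a pose let the fingers close. It gives the time, the measured TCP pose, the force and the opening at its end, in the units of the state.
- telemetry.get_state(): the state, without advancing time (a new reading comes with each control period).
- optics.get_image(name): name is "side" or "top"; returns a dict with "img" (400x640x3 uint8, blue, green, red), "depth" (400x640 float32, m along the optical axis (not along the pixel's ray), 0 where there is no reading), "fovy" (degrees; the focal length in pixels is half the picture's height over the tangent of half this angle, whatever the lens; pixels are square), "cx", "cy" (the principal point, pixels), "world_from_camera" (4x4, takes a point from camera to world coordinates). Camera axes: x right, y down, z forward; pixel columns grow to the right and rows downward; lengths in m; the calibration is good to about 2 mm. A picture is of the moment at which its call begins.
- order.sign_off(): hands the job in, once; it reports no verdict.
The state is a dict: "clock": time; "qpos": joint angles; "qd": joint speeds; "effort": joint torques, N m; "position": TCP position; "ee_rot": TCP orientation; "contact_force": force on the tool from outside, world axes, zero at the start; "moment": the same for the moment, N m; "width": finger opening in m.
Only numpy, scipy, OpenCV 4.12 (cv2) and the standard library are available. Lean on these libraries where they do the work, as an engineer would, in place of code of your own. Each camera call takes 0.05 s, during which the arm holds its last target.

### The job

The thin nose of the jig's plunger hangs loosely in the slot of the beech blank. Tap the blank gently along the bed, from one end and the other as needed, until you feel that its slot is centred on the nose; then press the plunger's knob gently down until it is fully home in the slot, and let go. Never force blank and plunger against each other, and leave the other things on the bench where they are.

Things in the scene. Friction and masses are not known exactly. Their poses are not given: they have to be found in the camera images.
- jig: The jig: a dark steel bed 160 mm (its x) by 300 mm (its y), 12 mm thick, fixed to the bench; origin under its centre, on the bench top. Two aluminium rails along y (100 mm long, 10 mm wide, tops 28 mm above the bench) guide the blank by its long sides with 1 mm clearance each, so it slides only along the jig's y.
- bridge_mid (a point): Jig's middle, 91 mm above the bench. An aluminium bridge (34 mm wide along y, 52 to 64 mm above the bench, posts at jig x = +-67 mm) spans the bed along x and carries the plunger. It is locked anywhere within 16 mm of this point along y; the offset is not given and must be found by feel. In x the plunger is at this point.
- plunger (a joint): Plunger travel: 0 at the start, 0.015 m fully home (hard stop in the bridge). Straight down, about 4 N friction, stays where left, no return spring. Knob: black disc 36 mm wide, flat top 91 mm above the bench at start, 76 mm at home. It yields sideways along jig y on a stiff spring, about 6 N per mm. Its nose bends if plunger and blank press on each other with more than 20 N.
- key (a point): Point at the jig's middle, 39 mm above the bench, level with the key's step at the start (again not the true y). Key below the bridge, 12 mm thick in x: a shoulder 27 mm wide along y, its flat, unchamfered underside 3 mm above the blank; below it the nose, 8 mm wide along y, 11 mm long, hanging 8 mm into the slot. Shoulder enters only if centred within 1.5 mm along y.
- blank_mid (a point): Centre of the loose beech blank (half-way up, middle of its slot): 92 mm (x) by 160 mm (y) by 24 mm high, about 0.25 kg, lying on the bed (12 to 36 mm above the bench), axes along the jig's. Slides at 1 to 3 N. Slot through its middle: 30 mm along y, 20 mm along x, so it slides 11 mm either way from centred. Its flat ends (y = +-80 mm) stand free beyond the rails.
- washer: Loose thick steel washer blank, 24 mm across and 6 mm high, on a corner of the bed; a bystander. Origin under its centre.
- square: Aluminium square lying flat, 200 by 130 mm, at most 12 mm high; a bystander. Origin on the bench near the middle of its blade.
- dish: Round steel parts dish, 110 mm across, 24 mm high; a bystander. Origin under its centre.
- mug: White ceramic mug, 80 mm across, 95 mm high; a bystander. Origin under its centre.
- driver: Blue plastic-handled screwdriver lying on the bench; a bystander.
- offcut: Cedar offcut, 140 by 45 by 30 mm; a bystander. Origin under its centre.
- jar: Closed glass jar, 70 mm across, 90 mm high; a bystander. Origin under its centre.
Mind the look-alikes: they are no part of the job. Leave any purple look-alike of the part that bears blank_mid alone.

How it is judged:
By the outcome, as a careful person would: the job done as asked, in the order asked, and still so for the second after the job is handed in, with the robot touching nothing.
It also fails if it takes over 64 s, if anything falls off the work surface, if the arm or the gripper's body presses on something with over 40 N, if the wrist force passes 120 N, or if a joint passes its speed limit or range.

## Working session

There is one attempt and no reset: what is moved stays moved. The work goes in short steps, Python scripts to look and compute and a shell command to move; the robot and the scene stay as the last step left them, time stands still between calls to the robot, and variables do not carry over. Pictures are saved under pics/ and viewed, and the job is handed in when it is done.

```bash
ls; mkdir -p pics
python3 - <<'E'
from rig import telemetry, optics
import cv2
for n in("top","side"):
    d=optics.get_image(n); cv2.imwrite(f"pics/{n}0.png",d["img"]); print(n,d["fovy"],d["cx"],d["cy"],d["world_from_camera"])
print(telemetry.get_state())
E
```

```text
pics
top 53.443464513964805 321.1015048172688 198.01832185056074 [[ 0.01337685 -0.99703803  0.07573787  0.4316423 ]
 [-0.99989342 -0.01378129 -0.0048198  -0.0064737 ]
 [ 0.00584929 -0.07566533 -0.99711611  1.32817647]
 [ 0.          0.          0.          1.        ]]
side 48.939661440907344 320.8071614112522 203.0873835537399 [[-0.98008983 -0.1524564   0.12720447  0.36598597]
 [-0.19854932  0.74784965 -0.6334817   0.75349978]
 [ 0.00144852 -0.64612533 -0.76322995  0.99625137]
 [ 0.          0.          0.          1.        ]]
{'clock': 0.1, 'qpos': array([ 1.20104188e+00,  2.76536488e-01,  1.50600546e+00,  2.77213048e-05,
        1.36072548e+00, -1.21006209e-01]), 'qd': array([-0.0012671 , -0.00090546, -0.00403021,  0.00227835,  0.00255434,
       -0.00048991]), 'effort': array([-3.26487100e-05, -4.17703664e+01, -2.46404815e+01, -1.64206449e-04,
        6.03713168e-03, -1.61575082e-05]), 'position': array([0.14136835, 0.5568131 , 0.20402399]), 'ee_rot': array([-2.16569897e-04,  1.24056547e-01,  9.92274797e-01, -8.09010214e-04]), 'contact_force': array([ 0.10523044, -0.41547676,  0.76745431]), 'moment': array([ 0.00284652,  0.00795477, -0.03510981]), 'width': 0.08512237742102101}
```

View pics/top0.png

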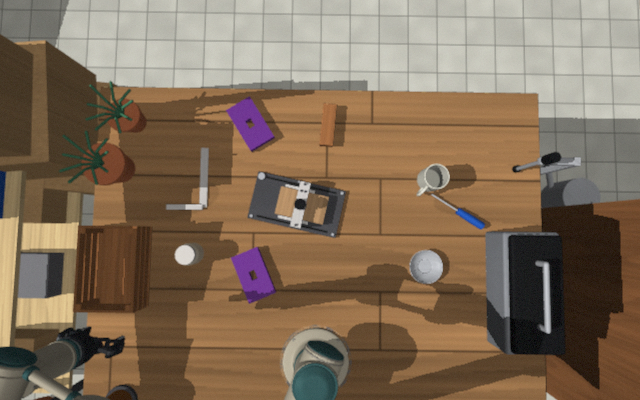

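View pics/side0.png

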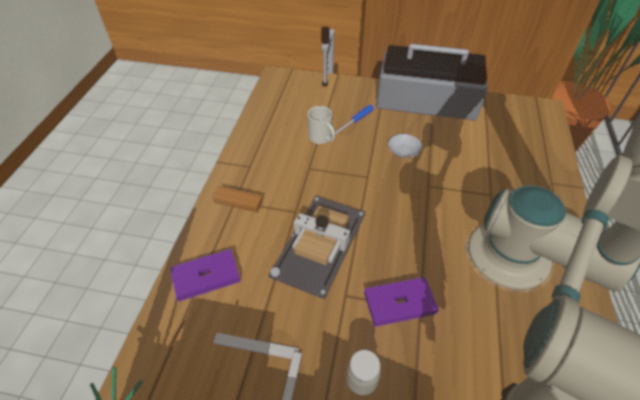

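Candidates for the blank in the top view: beech blank under the bridge (300,204), purple look-alike (250,124), purple look-alike (253,274). By its colour and the bridge I choose (300,204), and check it in a close crop.

```bash
cat > h.py <<'E'
import numpy as np, cv2
from rig import telemetry, optics
def K(d):
    f=d["img"].shape[0]/2/np.tan(np.radians(d["fovy"])/2); return f
def pt(d,u,v,z=None):
    f=K(d); r=np.array([(u-d["cx"])/f,(v-d["cy"])/f,1]); T=d["world_from_camera"]
    if z is None: s=d["depth"][int(round(v)),int(round(u))]
    else: s=(z-T[2,3])/(T[2,:3]@r)
    return T[:3,:3]@(r*s)+T[:3,3]
def proj(d,p):
    T=d["world_from_camera"]; c=T[:3,:3].T@(np.array(p)-T[:3,3]); f=K(d)
    return f*c[0]/c[2]+d["cx"], f*c[1]/c[2]+d["cy"]
def crop(d,u0,v0,u1,v1,k,name):
    c=d["img"][v0:v1,u0:u1]; cv2.imwrite(name,cv2.resize(c,None,fx=k,fy=k,interpolation=cv2.INTER_CUBIC))
E
python3 - <<'E'
from h import *
d=optics.get_image("top"); crop(d,240,160,360,250,6,"pics/tc.png")
s=optics.get_image("side"); crop(s,260,190,370,300,5,"pics/sc.png")
np.savez("top.npz",**d);np.savez("side.npz",**s)
E
```

```text
(no output)
```

View pics/tc.png

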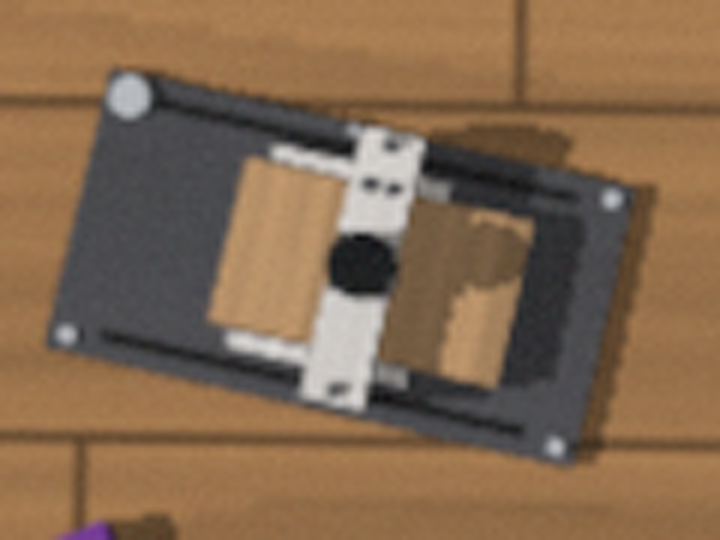

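View pics/sc.png

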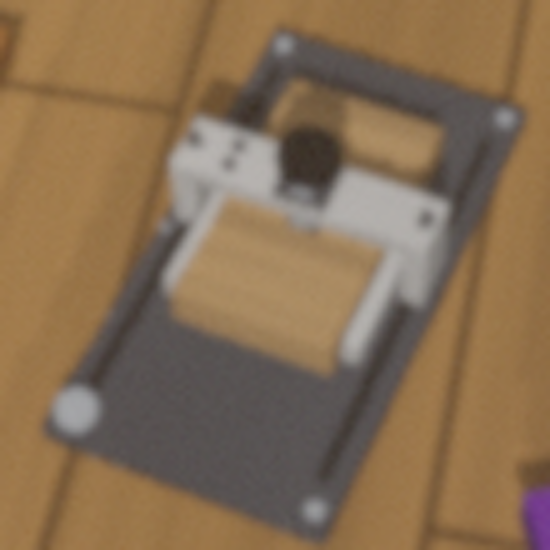

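The crop shows the beech blank under the bridge, with ends at about crop x=228 and x=513, the knob at (362,265) and the washer at (130,95). So the choice holds. Now I measure the poses.

Run:
```python
from h import *
d=dict(np.load("top.npz"))
for k in("fovy","cx","cy"): d[k]=float(d[k])
c=lambda u,v,z: pt(d,(u+.5)/6+240-.5,(v+.5)/6+160-.5,z)
B=[c(110,70,.012),c(632,185,.012),c(572,463,.012),c(50,345,.012)]
print(np.round(B,4)); cen=np.mean(B,0)
ey=(B[0]+B[3]-B[1]-B[2]);print("len",np.linalg.norm(ey)/2); ey/=np.linalg.norm(ey)
ex=(B[0]+B[1]-B[2]-B[3]);print("wid",np.linalg.norm(ex)/2); ex/=np.linalg.norm(ex)
print("cen",cen,"yaw ey",np.degrees(np.arctan2(ey[1],ey[0])),"ex",np.degrees(np.arctan2(ex[1],ex[0])))
# refine with minAreaRect of dark+all jig by depth
def J(p): return np.round([(p-cen)@ex*1e3,(p-cen)@ey*1e3,p[2]*1e3],1)
for n,u,v,z in[("TL",245,157,.036),("BL",212,325,.036),("TR",532,215,.036),("BR",495,388,.036),("knob",362,265,.091),("bridgeTL",358,125,.064),("bridgeTR",427,140,.064),("bBL",300,395,.064),("bBR",365,410,.064),("washer",130,95,.018),("scr",612,198,.012),("scr",66,333,.012),("scr",555,446,.012)]:
    p=c(u,v,z); print(n,np.round(p,4),J(p), "depthz",round(c(u,v,None)[2],4))
def inv(x,y,z): return None
```

```text
[[ 0.6183  0.1992  0.012 ]
 [ 0.5581 -0.0918  0.012 ]
 [ 0.4041 -0.0601  0.012 ]
 [ 0.465   0.2283  0.012 ]]
len 0.2959405789233139
wid 0.1565681813757188
cen [0.51137853 0.06889964 0.012     ] yaw ey 78.19318380073523 ex -11.19502112121026
TL [0.5682 0.1208 0.036 ] [45.6 62.4 36. ] depthz 0.0153
BL [0.4764 0.1367 0.036 ] [-47.4  59.2  36. ] depthz 0.0099
TR [ 0.5386 -0.0359  0.036 ] [ 47.1 -97.   36. ] depthz 0.0123
BR [ 0.4445 -0.017   0.036 ] [-49.  -97.8  36. ] depthz 0.0368
knob [0.5068 0.0534 0.091 ] [ -1.5 -16.1  91. ] depthz 0.0943
bridgeTL [0.5832 0.0581 0.064 ] [72.5  4.1 64. ] depthz 0.0045
bridgeTR [0.5757 0.0212 0.064 ] [ 72.3 -33.5  64. ] depthz -0.0004
bBL [0.4391 0.0863 0.064 ] [-74.3   2.2  64. ] depthz 0.0597
bBR [0.4317 0.0518 0.064 ] [-74.9 -33.1  64. ] depthz 0.0691
washer [0.6036 0.1868 0.018 ] [ 67.6 134.3  18. ] depthz 0.0221
scr [ 0.5507 -0.0807  0.012 ] [  67.6 -138.4   12. ] depthz 0.0169
scr [0.4718 0.2197 0.012 ] [-68.1 139.5  12. ] depthz 0.0133
scr [ 0.4133 -0.0507  0.012 ] [ -73.  -137.1   12. ] depthz 0.0166
```

```bash
python3 -m creep '{"slide":[[0.3,-0.3,0],[0.6,-0.6,0],[0.9,-0.9,0],[0.9,-0.9,0],[0.9,-0.9,0],[0.9,-0.9,0]],"twist":[[0,0,-0.02],[0,0,-0.04],[0,0,-0.06],[0,0,-0.08],[0,0,-0.1],[0,0,-0.1]],"fingers":[-1,-1,-1,-1,-1,-1]}' 30; python3 -m creep '{"slide":[[0.3,-0.3,0],[0.6,-0.6,0],[0.9,-0.9,0],[0.9,-0.9,0],[0.9,-0.9,0],[0.9,-0.9,0],[0.9,-0.9,0]],"twist":[[0,0,-0.02],[0,0,-0.04],[0,0,-0.06],[0,0,-0.08],[0,0,-0.1],[0,0,-0.12],[0,0,-0.1422]],"fingers":[-1,-1,-1,-1,-1,-1,-1]}'
```

```text
clock: 0.8
position: [0.2774, 0.4214, 0.2048]
ee_rot: [-0.0, 0.426, 0.905, -0.0]
contact_force: [-0.0, 0.1, -0.4]
width: 0.0002
clock: 1.5
position: [0.4115, 0.2878, 0.2046]
ee_rot: [-0.0, 0.775, 0.632, -0.0]
contact_force: [-0.3, -0.2, -0.0]
width: 0.0002
```

```bash
python3 -m creep '{"slide":[[0.26,-0.3,0],[0.52,-0.6,0],[0.78,-0.91,0],[0.78,-0.91,-0.25],[0.78,-0.91,-0.5],[0.78,-0.91,-0.7],[0.78,-0.91,-0.85],[0.78,-0.91,-0.85]],"twist":[[0,0,0],[0,0,0],[0,0,0],[0,0,0],[0,0,0],[0,0,0],[0,0,0],[0,0,0]],"fingers":[-1,-1,-1,-1,-1,-1,-1,-1]}'
python3 - <<'E'
from h import *
d=optics.get_image("top"); crop(d,240,160,360,250,6,"pics/tc2.png")
s=optics.get_image("side"); crop(s,240,170,370,300,5,"pics/sc2.png")
E
```

```text
clock: 2.3
position: [0.5256, 0.1512, 0.074]
ee_rot: [-0.002, 0.773, 0.634, -0.003]
contact_force: [-1.1, 0.4, 0.7]
width: 0.0002
```

View pics/sc2.png

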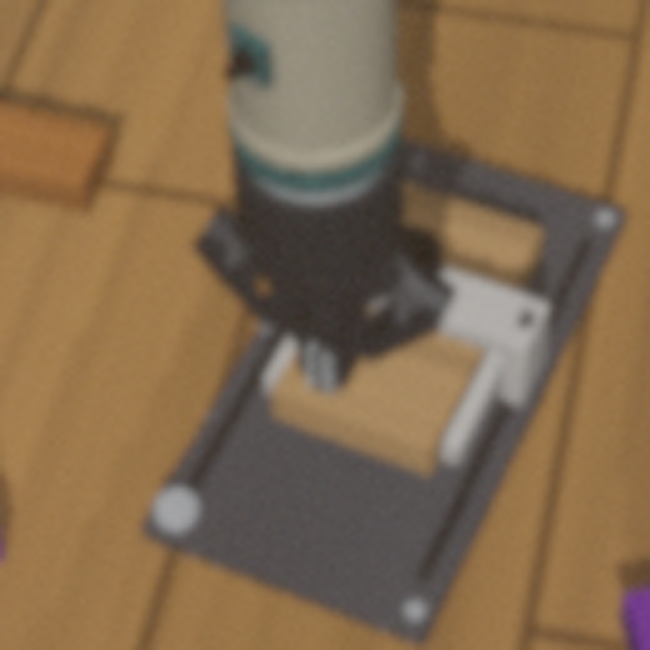

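Run:
```python
from h import *
s=dict(np.load("side.npz"))
for k in("fovy","cx","cy"): s[k]=float(s[k])
cen=np.array([.5114,.0689,.012]);a=np.radians(78.5);ey=np.array([np.cos(a),np.sin(a),0]);ex=np.array([ey[1],-ey[0],0])
def J(p): q=p-cen; return np.round([q@ex*1e3,q@ey*1e3],1)
c=lambda u,v,z: pt(s,(u+.5)/5+260-.5,(v+.5)/5+190-.5,z)
for n,u,v,z in[("topL",177,293,.036),("topR",338,348,.036),("botL",177,318,.012),("botR",330,374,.012),("washer",76,408,.018),("scr",315,509,.013),("scr",284,44,.013),("scr",504,118,.013),("cBL",47,430,.012),("cBR",325,537,.012),("cTL",285,28,.012),("cTR",523,112,.012),("knob",312,148,.091)]:
    p=c(u,v,z);print(n,np.round(p,4),J(p))
C=np.mean([c(47,430,.012),c(325,537,.012),c(285,28,.012),c(523,112,.012)],0);print(C)
for y in(84,): 
    p=cen+ey*y/1e3; p[2]=.022; u,v=proj(s,p); print((u-240)*5,(v-170)*5)
```

```text
topL [0.5617 0.1226 0.036 ] [38.6 62.7]
topR [0.4721 0.1394 0.036 ] [-52.5  61.2]
botL [0.5628 0.1226 0.012 ] [39.7 62.8]
botR [0.4758 0.1407 0.012 ] [-49.2  63.3]
washer [0.5996 0.1907 0.018 ] [ 62.1 136.9]
scr [0.4679 0.2206 0.013 ] [-72.9 140. ]
scr [ 0.5462 -0.0778  0.013 ] [  63.4 -136.8]
scr [ 0.4107 -0.048   0.013 ] [ -75.3 -134.6]
cBL [0.6121 0.2029 0.012 ] [ 72.  151.4]
cBR [0.4601 0.2344 0.012 ] [-83.3 151.9]
cTL [ 0.5484 -0.0911  0.012 ] [  68.2 -149.4]
cTR [ 0.4007 -0.0554  0.012 ] [ -83.7 -143.9]
knob [0.5028 0.0557 0.091 ] [ -5.8 -14.7]
[0.5053268  0.07268721 0.012     ]
325.8641262378478 461.4508226928905
```

View pics/tc2.png

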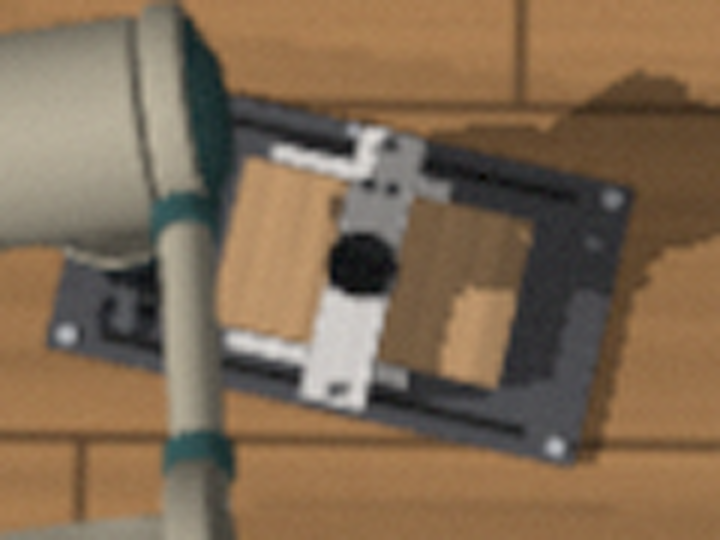

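```bash
python3 -m creep '{"slide":[[0,0.013,-0.15],[0,0.013,-0.3],[0,0.013,-0.34],[0,0.013,-0.34],[0,0.013,-0.34]],"twist":[[0,0,0],[0,0,0],[0,0,0],[0,0,0],[0,0,0]],"fingers":[-1,-1,-1,-1,-1]}'
python3 - <<'E'
from h import *
s=optics.get_image("side"); crop(s,240,170,370,300,5,"pics/sc3.png")
E
```

```text
clock: 2.9
position: [0.5299, 0.1532, 0.0278]
ee_rot: [0.001, 0.774, 0.633, 0.001]
contact_force: [0.4, -0.3, 1.2]
width: 0.0001
```

View pics/sc3.png

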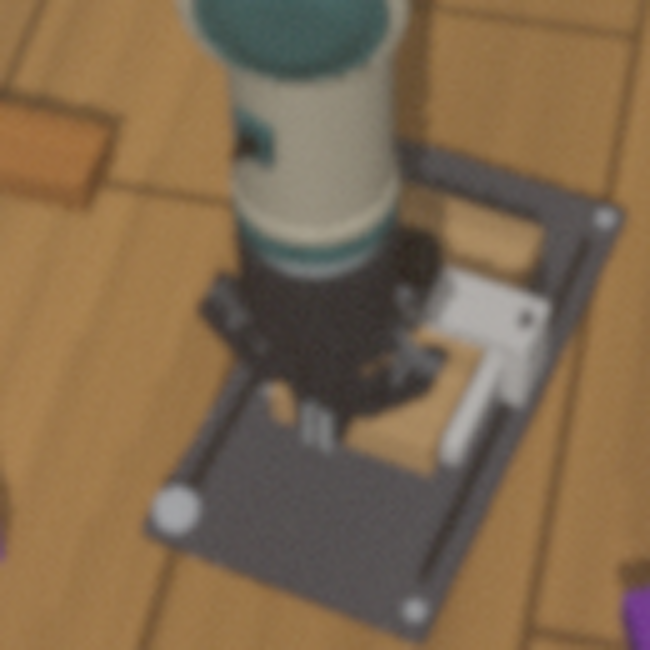

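```bash
python3 -m creep '{"slide":[[-0.03,0.006,-0.01],[-0.053,0.01,-0.02],[-0.053,0.01,-0.02],[-0.053,0.01,-0.02]],"twist":[[0,0,0],[0,0,0],[0,0,0],[0,0,0]],"fingers":[-1,-1,-1,-1]}'
```

```text
clock: 3.35
position: [0.5205, 0.1543, 0.0234]
ee_rot: [0.0, 0.774, 0.633, 0.0]
contact_force: [-0.2, 0.6, -0.1]
width: 0.0
```

```bash
python3 -m creep '{"slide":[[-0.004,-0.02,0],[-0.008,-0.039,0],[-0.008,-0.039,0]],"twist":[[0,0,0],[0,0,0],[0,0,0]],"fingers":[-1,-1,-1]}'; 
for i in 1 2 ; do python3 -m creep '{"slide":[[-0.0027,-0.0131,0],[-0.0027,-0.0131,0]],"twist":[[0,0,0],[0,0,0]],"fingers":[-1,-1]}' | egrep 'pos|force'; done
```

```text
clock: 3.65
position: [0.5194, 0.148, 0.0233]
ee_rot: [0.0, 0.774, 0.633, -0.0]
contact_force: [-1.1, 0.1, 0.3]
width: 0.0002
position: [0.519, 0.1462, 0.0233]
contact_force: [0.6, 1.0, 0.1]
position: [0.5186, 0.1443, 0.0233]
contact_force: [-0.0, 0.5, -0.6]
```

```bash
for i in 1 2 3; do python3 -m creep '{"slide":[[-0.0013,-0.0065,0],[-0.0013,-0.0065,0]],"twist":[[0,0,0],[0,0,0]],"fingers":[-1,-1]}' | egrep 'pos|force'; done
```

```text
position: [0.5184, 0.1435, 0.0233]
contact_force: [0.8, 0.7, 0.3]
position: [0.5182, 0.1425, 0.0233]
contact_force: [0.5, 0.4, 0.4]
position: [0.518, 0.1415, 0.0233]
contact_force: [0.6, -1.0, -0.3]
```

```bash
for i in 1 2 3; do python3 -m creep '{"slide":[[-0.0013,-0.0065,0],[-0.0013,-0.0065,0]],"twist":[[0,0,0],[0,0,0]],"fingers":[-1,-1]}' | egrep 'pos|force'; done
```

```text
position: [0.5178, 0.1405, 0.0233]
contact_force: [0.4, 0.4, 0.8]
position: [0.5176, 0.1395, 0.0233]
contact_force: [0.1, 0.1, -0.8]
position: [0.5174, 0.1385, 0.0233]
contact_force: [0.3, -0.3, 0.8]
```

```bash
for i in 1 2 3; do python3 -m creep '{"slide":[[-0.0013,-0.0065,0],[-0.0013,-0.0065,0]],"twist":[[0,0,0],[0,0,0]],"fingers":[-1,-1]}' | egrep 'pos|force'; done
```

```text
position: [0.5172, 0.1376, 0.0233]
contact_force: [-0.1, 0.2, 0.3]
position: [0.5171, 0.1366, 0.0233]
contact_force: [0.1, -1.1, 0.5]
position: [0.5168, 0.1356, 0.0233]
contact_force: [-0.1, 0.1, -0.3]
```

Run:
```python
from h import *
s=optics.get_image("side"); crop(s,280,210,350,280,8,"pics/sc4.png")
```

```text
(no output)
```

View pics/sc4.png

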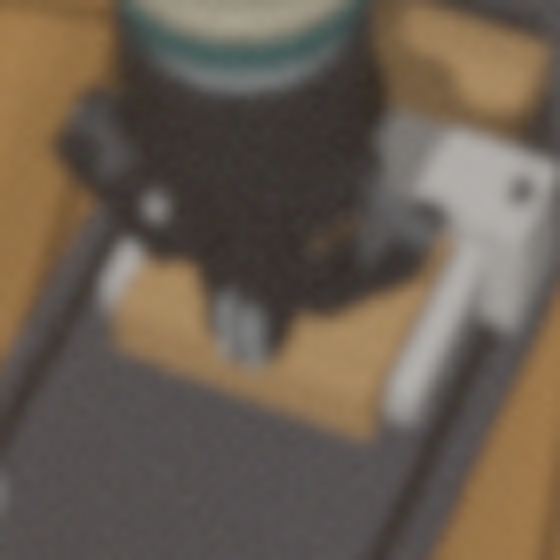

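Run:
```python
from h import *
s=optics.get_image("side")
st=telemetry.get_state();p=st["position"];print(p,st["ee_rot"],st["width"])
c=lambda u,v,z: pt(s,(u+.5)/8+280-.5,(v+.5)/8+210-.5,z)
u,v=proj(s,p);print("TCP in crop",(u-280)*8,(v-210)*8)
print(c(250,362,p[2]))
print("bottom edge",c(115,348,.012),c(368,440,.012),c(250,397,.012))
print("depthpt",c(245,350,None))
```

```text
[0.51689726 0.13568695 0.0233498 ] [5.10272789e-05 7.74121236e-01 6.33037367e-01 4.02809456e-05] -0.0004394109571466976
TCP in crop 245.20436529295102 382.4591446487934
[0.51847471 0.126453   0.0233498 ]
bottom edge [0.56569727 0.12269429 0.012     ] [0.47584203 0.14120204 0.012     ] [0.51731409 0.13262671 0.012     ]
depthpt [0.51478657 0.14786379 0.06295346]
```

```bash
for i in 1 2 3 4; do python3 -m creep '{"slide":[[-0.0013,-0.0065,0],[-0.0013,-0.0065,0]],"twist":[[0,0,0],[0,0,0]],"fingers":[-1,-1]}' | egrep 'pos|force'; done
```

```text
position: [0.5166, 0.1346, 0.0233]
contact_force: [-0.7, 0.1, -0.1]
position: [0.5165, 0.1337, 0.0233]
contact_force: [0.2, 0.2, -0.5]
position: [0.5162, 0.1327, 0.0233]
contact_force: [0.6, -0.8, 0.3]
position: [0.5161, 0.1317, 0.0233]
contact_force: [-0.5, -0.6, 0.1]
```

```bash
for i in 1 2 3; do python3 -m creep '{"slide":[[-0.0013,-0.0065,0],[-0.0013,-0.0065,0]],"twist":[[0,0,0],[0,0,0]],"fingers":[-1,-1]}' | egrep 'pos|force'; done
python3 - <<'E'
from h import *
s=optics.get_image("side"); crop(s,280,210,350,280,8,"pics/sc5.png")
d=optics.get_image("top"); crop(d,240,160,360,250,6,"pics/tc5.png")
E
```

```text
position: [0.5159, 0.1308, 0.0233]
contact_force: [0.2, 0.3, 0.9]
position: [0.5157, 0.1298, 0.0233]
contact_force: [-0.3, -0.4, -0.1]
position: [0.5155, 0.1288, 0.0233]
contact_force: [0.2, -0.8, 1.4]
```

View pics/sc5.png

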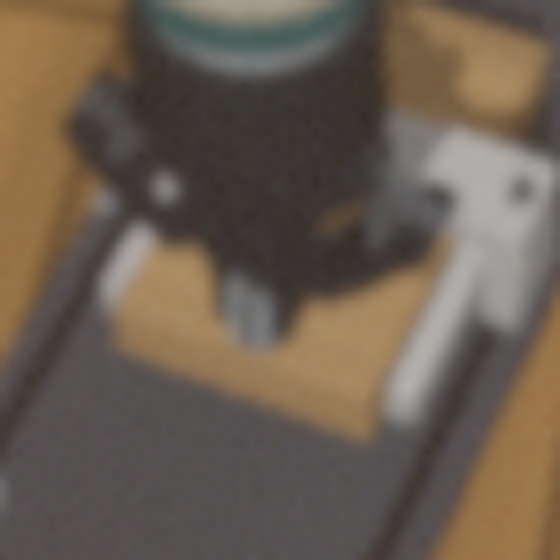

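View pics/tc5.png

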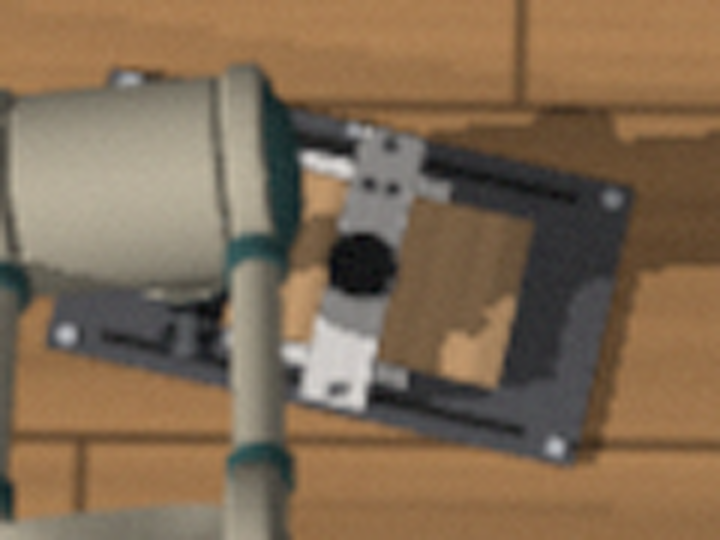

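Run:
```python
from h import *
s=optics.get_image("side"); st=telemetry.get_state();p=st["position"]
u,v=proj(s,p);print("TCP px",u,v, "crop",(u-280)*8,(v-210)*8)
for dz in(0,.013): 
  u,v=proj(s,p+[0,0,dz]);print((u-280)*8,(v-210)*8)
T=s["world_from_camera"]
for v in range(244,262,1):
    print(v,[tuple(np.round(1e3*pt(s,u,v)).astype(int)) if s["depth"][v,u]>0 else None for u in (308,310,312,314)])
```

```text
TCP px 311.71408434708997 255.76872276981484 crop 253.71267477671972 366.14978215851875
253.71267477671972 366.14978215851875
253.1413061216699 344.05590833960787
244 [(np.int64(522), np.int64(140), np.int64(90)), (np.int64(517), np.int64(136), np.int64(87)), (np.int64(510), np.int64(146), np.int64(102)), (np.int64(505), np.int64(144), np.int64(101))]
245 [(np.int64(521), np.int64(141), np.int64(89)), (np.int64(517), np.int64(137), np.int64(84)), (np.int64(511), np.int64(142), np.int64(93)), (np.int64(505), np.int64(144), np.int64(96))]
246 [(np.int64(522), np.int64(138), np.int64(79)), (np.int64(516), np.int64(142), np.int64(87)), (np.int64(510), np.int64(145), np.int64(93)), (np.int64(505), np.int64(144), np.int64(92))]
247 [(np.int64(522), np.int64(139), np.int64(76)), (np.int64(517), np.int64(140), np.int64(80)), (np.int64(511), np.int64(143), np.int64(85)), (np.int64(505), np.int64(144), np.int64(88))]
248 [(np.int64(522), np.int64(139), np.int64(72)), (np.int64(516), np.int64(142), np.int64(78)), (np.int64(511), np.int64(143), np.int64(81)), (np.int64(507), np.int64(139), np.in
[... 1723 characters left out ...]
np.int64(520), np.int64(132), np.int64(16)), (np.int64(514), np.int64(133), np.int64(20)), (np.int64(508), np.int64(134), np.int64(23))]
259 [(np.int64(525), np.int64(134), np.int64(12)), (np.int64(520), np.int64(133), np.int64(12)), (np.int64(514), np.int64(131), np.int64(12)), (np.int64(508), np.int64(135), np.int64(19))]
260 [(np.int64(524), np.int64(136), np.int64(11)), (np.int64(519), np.int64(133), np.int64(8)), (np.int64(514), np.int64(134), np.int64(12)), (np.int64(508), np.int64(137), np.int64(18))]
261 [(np.int64(524), np.int64(139), np.int64(11)), (np.int64(518), np.int64(138), np.int64(11)), (np.int64(514), np.int64(134), np.int64(7)), (np.int64(508), np.int64(135), np.int64(9))]
```

The depth data show the finger's front face at y=0.140, ending near z≈0.048. The blank's face is at y≈0.133 and hasn't moved. So the fingertips are about 25 mm above the reported TCP and passing over the blank. I'll back off and touch the bed gently to calibrate the tip height.

```bash
python3 -m creep '{"slide":[[0.015,0.072,0],[0.029,0.144,0],[0.029,0.144,-0.04],[0.029,0.144,-0.08],[0.029,0.144,-0.08]],"twist":[[0,0,0],[0,0,0],[0,0,0],[0,0,0],[0,0,0]],"fingers":[-1,-1,-1,-1,-1]}'
python3 - <<'E'
from h import *
s=optics.get_image("side"); crop(s,280,210,350,280,8,"pics/sc6.png")
p=telemetry.get_state()["position"]
for v in range(248,270,1):
    print(v,[list((1e3*pt(s,u,v)).round().astype(int)) if s["depth"][v,u]>0 else None for u in (306,308,310)])
E
```

```text
clock: 8.0
position: [0.5187, 0.1504, 0.01]
ee_rot: [-0.001, 0.774, 0.633, -0.001]
contact_force: [-0.0, 0.5, -0.0]
width: 0.0003
248 [[np.int64(522), np.int64(158), np.int64(99)], [np.int64(514), np.int64(170), np.int64(119)], [np.int64(510), np.int64(170), np.int64(119)]]
249 [[np.int64(523), np.int64(158), np.int64(94)], [np.int64(515), np.int64(170), np.int64(114)], [np.int64(510), np.int64(168), np.int64(113)]]
250 [[np.int64(523), np.int64(159), np.int64(91)], [np.int64(515), np.int64(170), np.int64(109)], [np.int64(509), np.int64(171), np.int64(112)]]
251 [[np.int64(522), np.int64(160), np.int64(88)], [np.int64(515), np.int64(168), np.int64(102)], [np.int64(509), np.int64(171), np.int64(108)]]
252 [[np.int64(522), np.int64(162), np.int64(88)], [np.int64(516), np.int64(164), np.int64(91)], [np.int64(510), np.int64(169), np.int64(101)]]
253 [[np.int64(523), np.int64(159), np.int64(79)], [np.int64(517), np.int64(162), np.int64(85)], [np.int64(511), np.int64(165), np.int64(91)]]
254 [[np.int64(522), np.int64(164), np.int64(82)], [np.int64(516), np.int64(164), np.int64(83)], [np.in
[... 1475 characters left out ...]
p.int64(526), np.int64(152), np.int64(11)], [np.int64(521), np.int64(151), np.int64(11)], [np.int64(516), np.int64(149), np.int64(9)]]
266 [[np.int64(526), np.int64(154), np.int64(9)], [np.int64(520), np.int64(154), np.int64(11)], [np.int64(515), np.int64(154), np.int64(12)]]
267 [[np.int64(525), np.int64(158), np.int64(10)], [np.int64(520), np.int64(157), np.int64(11)], [np.int64(515), np.int64(155), np.int64(9)]]
268 [[np.int64(524), np.int64(161), np.int64(11)], [np.int64(519), np.int64(161), np.int64(13)], [np.int64(514), np.int64(158), np.int64(9)]]
269 [[np.int64(524), np.int64(163), np.int64(9)], [np.int64(518), np.int64(162), np.int64(9)], [np.int64(514), np.int64(160), np.int64(8)]]
```

View pics/sc6.png

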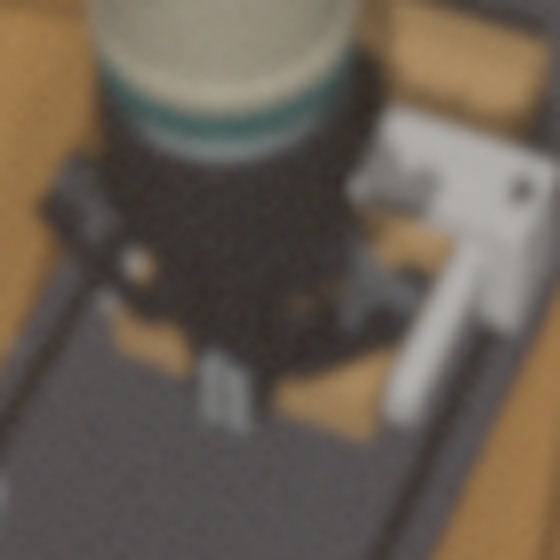

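```bash
python3 -m creep '{"slide":[[0,0,-0.04],[0,0,-0.08],[0,0,-0.08]],"twist":[[0,0,0],[0,0,0],[0,0,0]],"fingers":[-1,-1,-1]}'; for i in 1 2; do python3 -m creep '{"slide":[[0,0,-0.0133],[0,0,-0.0133]],"twist":[[0,0,0],[0,0,0]],"fingers":[-1,-1]}'|egrep "pos|force"; done
python3 - <<'E'
from h import *
s=optics.get_image("side"); crop(s,280,210,350,280,8,"pics/sc7.png")
for v in range(260,272,1):
    print(v,[(1e3*pt(s,u,v)).round().astype(int).tolist() if s["depth"][v,u]>0 else None for u in (306,308,310)])
E
```

```text
clock: 8.35
position: [0.519, 0.1502, -0.0017]
ee_rot: [-0.0, 0.774, 0.633, -0.001]
contact_force: [-0.5, -0.4, -0.5]
width: -0.0001
position: [0.5198, 0.1504, -0.0029]
contact_force: [-0.7, -0.5, 0.5]
position: [0.5198, 0.1505, -0.0047]
contact_force: [-1.1, 0.7, 0.1]
260 [[523, 160, 48], [517, 163, 54], [512, 164, 57]]
261 [[523, 162, 46], [517, 163, 50], [513, 159, 45]]
262 [[524, 160, 38], [518, 162, 44], [513, 159, 39]]
263 [[523, 164, 39], [517, 164, 41], [513, 159, 36]]
264 [[524, 160, 28], [518, 162, 34], [513, 161, 33]]
265 [[523, 162, 27], [518, 163, 30], [513, 160, 28]]
266 [[525, 156, 12], [518, 162, 25], [513, 159, 21]]
267 [[525, 158, 10], [520, 157, 11], [514, 156, 10]]
268 [[524, 162, 12], [519, 159, 9], [513, 160, 13]]
269 [[523, 164, 11], [518, 163, 12], [514, 159, 6]]
270 [[523, 165, 8], [518, 166, 11], [513, 163, 8]]
271 [[522, 169, 10], [517, 169, 11], [512, 167, 10]]
```

View pics/sc7.png

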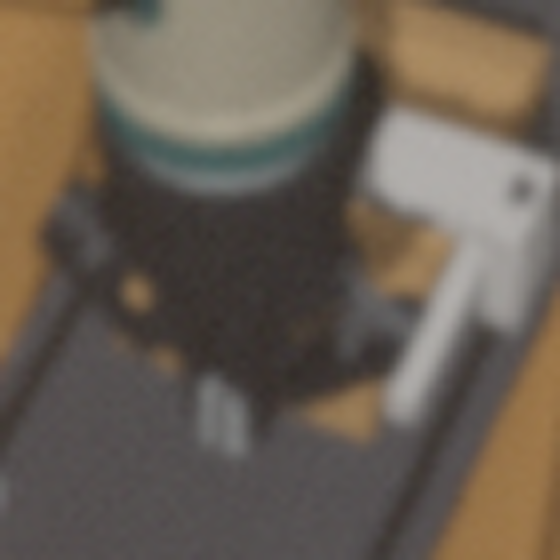

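```bash
for i in 1 2 3 4; do python3 -m creep '{"slide":[[-0.0013,-0.0065,0],[-0.0013,-0.0065,0]],"twist":[[0,0,0],[0,0,0]],"fingers":[-1,-1]}' | egrep 'pos|force'; done
```

```text
position: [0.5197, 0.1494, -0.0046]
contact_force: [-0.3, -0.9, -0.8]
position: [0.5195, 0.1485, -0.0046]
contact_force: [0.3, -0.6, -0.4]
position: [0.5192, 0.1475, -0.0047]
contact_force: [-0.1, -0.0, 0.5]
position: [0.519, 0.1465, -0.0047]
contact_force: [-0.4, -0.6, -0.5]
```

```bash
for i in 1 2 3; do python3 -m creep '{"slide":[[-0.0013,-0.0065,0],[-0.0013,-0.0065,0]],"twist":[[0,0,0],[0,0,0]],"fingers":[-1,-1]}' | egrep 'pos|force'; done
```

```text
position: [0.5188, 0.1455, -0.0047]
contact_force: [-0.8, -0.4, 0.5]
position: [0.5187, 0.1446, -0.0047]
contact_force: [0.5, 0.9, 0.2]
position: [0.5185, 0.1436, -0.0047]
contact_force: [-0.2, 0.1, 0.1]
```

```bash
for i in 1 2 ; do python3 -m creep '{"slide":[[-0.0013,-0.0065,0],[-0.0013,-0.0065,0]],"twist":[[0,0,0],[0,0,0]],"fingers":[-1,-1]}' | egrep 'pos|force'; done
```

```text
position: [0.5184, 0.1428, -0.0046]
contact_force: [0.4, 0.7, -1.0]
position: [0.5182, 0.1418, -0.0046]
contact_force: [0.3, 1.7, -0.9]
```

```bash
for i in 1 2 ; do python3 -m creep '{"slide":[[-0.0013,-0.0065,0],[-0.0013,-0.0065,0]],"twist":[[0,0,0],[0,0,0]],"fingers":[-1,-1]}' | egrep 'pos|force'; done
```

```text
position: [0.518, 0.1407, -0.0046]
contact_force: [-0.1, 1.6, 0.3]
position: [0.5177, 0.1397, -0.0046]
contact_force: [0.1, -0.2, -0.1]
```

```bash
for i in 1 2 ; do python3 -m creep '{"slide":[[-0.0013,-0.0065,0],[-0.0013,-0.0065,0]],"twist":[[0,0,0],[0,0,0]],"fingers":[-1,-1]}' | egrep 'pos|force'; done
```

```text
position: [0.5175, 0.1387, -0.0047]
contact_force: [-0.2, 1.2, -0.4]
position: [0.5173, 0.1377, -0.0046]
contact_force: [-0.3, 1.6, -0.7]
```

```bash
for i in 1 2 ; do python3 -m creep '{"slide":[[-0.0013,-0.0065,0],[-0.0013,-0.0065,0]],"twist":[[0,0,0],[0,0,0]],"fingers":[-1,-1]}' | egrep 'pos|force'; done
```

```text
position: [0.5171, 0.1367, -0.0047]
contact_force: [-0.2, 1.1, -0.6]
position: [0.5169, 0.1358, -0.0047]
contact_force: [-0.4, 1.7, 0.5]
```

```bash
for i in 1 ; do python3 -m creep '{"slide":[[-0.0013,-0.0065,0],[-0.0013,-0.0065,0]],"twist":[[0,0,0],[0,0,0]],"fingers":[-1,-1]}' | egrep 'pos|force'; done
python3 - <<'E'
from h import *
s=optics.get_image("side"); crop(s,280,210,350,280,8,"pics/sc8.png")
E
```

```text
position: [0.5168, 0.1351, -0.0047]
contact_force: [0.5, 3.0, 0.8]
```

View pics/sc8.png

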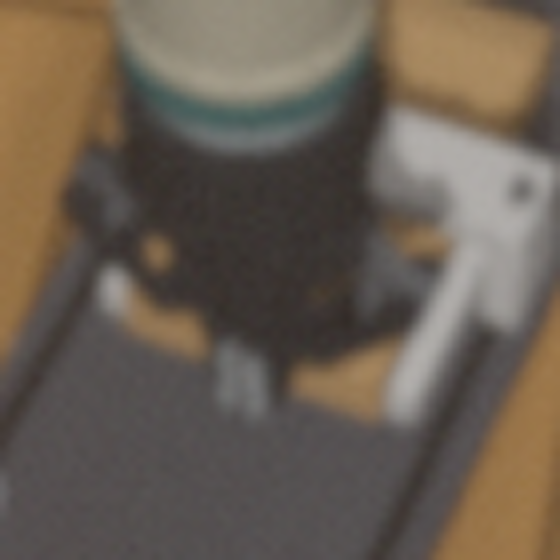

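The blank has moved inwards: its end is now about level with the rail ends at (385,425). The force is rising, so I go on in half-millimetre steps.

```bash
for i in 1 2; do python3 -m creep '{"slide":[[-0.0007,-0.0033,0],[-0.0007,-0.0033,0]],"twist":[[0,0,0],[0,0,0]],"fingers":[-1,-1]}' | egrep 'pos|force'; done
```

```text
position: [0.5168, 0.1349, -0.0047]
contact_force: [-0.5, 6.0, 0.1]
position: [0.5168, 0.1346, -0.0046]
contact_force: [0.8, 6.2, -0.5]
```

```bash
python3 -m creep '{"slide":[[0.004,0.02,0],[0.01,0.05,0],[0.01,0.05,0.2],[0.01,0.05,0.5],[0.01,0.05,0.8],[0.01,0.05,0.9],[0.01,0.05,0.9]],"twist":[[0,0,0],[0,0,0],[0,0,0],[0,0,0],[0,0,0],[0,0,0],[0,0,0]],"fingers":[-1,-1,-1,-1,-1,-1,-1]}'; python3 -m creep '{"slide":[[-0.06,-0.3,0],[-0.12,-0.6,0],[-0.19,-0.95,0],[-0.19,-0.95,0],[-0.19,-0.95,0]],"twist":[[0,0,0],[0,0,0],[0,0,0],[0,0,0],[0,0,0]],"fingers":[-1,-1,-1,-1,-1]}'
```

```text
clock: 13.15
position: [0.5201, 0.1413, 0.1333]
ee_rot: [0.002, 0.774, 0.633, 0.002]
contact_force: [0.2, -0.3, 0.4]
width: 0.0
clock: 13.65
position: [0.4882, -0.0022, 0.1289]
ee_rot: [-0.001, 0.775, 0.632, -0.001]
contact_force: [0.2, 0.8, 0.4]
width: -0.0
```

```bash
python3 -m creep '{"slide":[[-0.034,-0.18,0],[-0.067,-0.355,0],[-0.067,-0.355,0],[-0.067,-0.355,-0.2],[-0.067,-0.355,-0.4],[-0.067,-0.355,-0.6],[-0.067,-0.355,-0.7],[-0.067,-0.355,-0.7]],"twist":[[0,0,0],[0,0,0],[0,0,0],[0,0,0],[0,0,0],[0,0,0],[0,0,0],[0,0,0]],"fingers":[-1,-1,-1,-1,-1,-1,-1,-1]}'
python3 - <<'E'
from h import *
s=optics.get_image("side"); crop(s,280,180,380,260,7,"pics/sc9.png")
d=optics.get_image("top"); crop(d,240,160,360,250,6,"pics/tc9.png")
E
```

```text
clock: 14.45
position: [0.4773, -0.0519, 0.0227]
ee_rot: [-0.003, 0.774, 0.634, -0.002]
contact_force: [-0.5, -0.6, 0.7]
width: 0.0002
```

View pics/sc9.png

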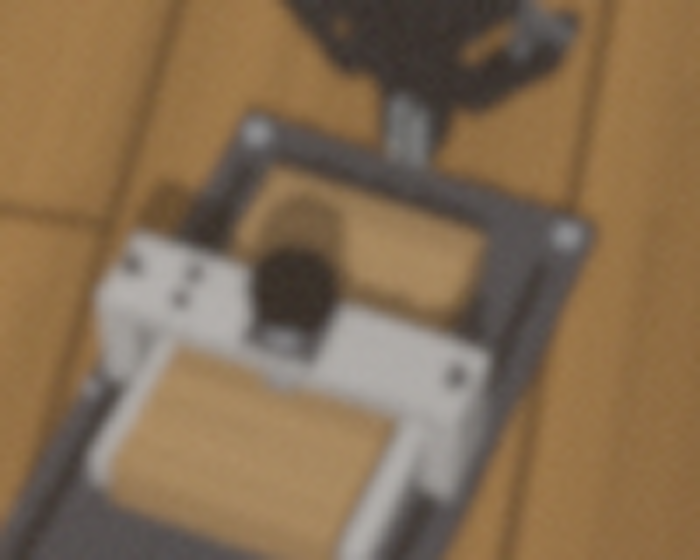

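View pics/tc9.png

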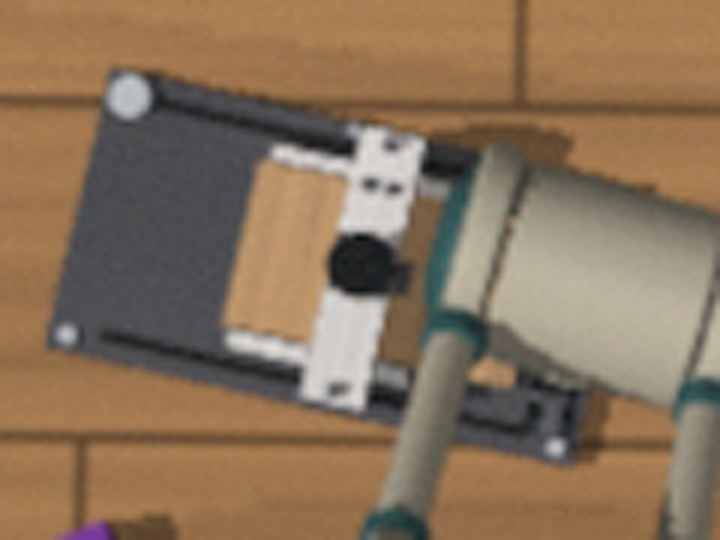

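```bash
python3 -m creep '{"slide":[[-0.003,-0.023,0],[-0.003,-0.023,-0.08],[-0.003,-0.023,-0.13],[-0.003,-0.023,-0.16],[-0.003,-0.023,-0.16]],"twist":[[0,0,0],[0,0,0],[0,0,0],[0,0,0],[0,0,0]],"fingers":[-1,-1,-1,-1,-1]}'
```

```text
clock: 15.05
position: [0.4788, -0.0577, 0.0012]
ee_rot: [-0.0, 0.774, 0.633, -0.0]
contact_force: [-0.0, -0.7, -0.1]
width: -0.0
```

```bash
python3 -m creep '{"slide":[[0,0,-0.023],[0,0,-0.023],[0.006,0.03,-0.023],[0.01,0.05,-0.023],[0.01,0.05,-0.023]],"twist":[[0,0,0],[0,0,0],[0,0,0],[0,0,0],[0,0,0]],"fingers":[-1,-1,-1,-1,-1]}'; for i in 1 2 3; do python3 -m creep '{"slide":[[0.0027,0.0131,0],[0.0027,0.0131,0]],"twist":[[0,0,0],[0,0,0]],"fingers":[-1,-1]}' | egrep 'pos|force'; done
```

```text
clock: 15.55
position: [0.4807, -0.0498, -0.002]
ee_rot: [0.0, 0.774, 0.633, 0.0]
contact_force: [-0.2, 0.1, -0.3]
width: 0.0002
position: [0.481, -0.0481, -0.002]
contact_force: [-0.2, -0.2, 0.8]
position: [0.4813, -0.0462, -0.0021]
contact_force: [0.7, -0.3, -0.1]
position: [0.4818, -0.0442, -0.0021]
contact_force: [0.6, -0.5, -1.0]
```

```bash
for i in 1 2 3; do python3 -m creep '{"slide":[[0.0027,0.0131,0],[0.0027,0.0131,0]],"twist":[[0,0,0],[0,0,0]],"fingers":[-1,-1]}' | egrep 'pos|force'; done
```

```text
position: [0.4822, -0.0424, -0.0021]
contact_force: [-1.2, 0.1, 0.5]
position: [0.4826, -0.0404, -0.0021]
contact_force: [-0.5, -1.2, 0.4]
position: [0.483, -0.0383, -0.0021]
contact_force: [-0.8, -0.8, 0.1]
```

```bash
for i in 1 2 3 ; do python3 -m creep '{"slide":[[0.0013,0.0065,0],[0.0027,0.0131,0]],"twist":[[0,0,0],[0,0,0]],"fingers":[-1,-1]}' | egrep 'pos|force'; done
```

```text
position: [0.4833, -0.0365, -0.0021]
contact_force: [-1.0, -1.2, -0.5]
position: [0.4838, -0.0345, -0.0021]
contact_force: [-0.4, -1.3, 0.5]
position: [0.4842, -0.0325, -0.0021]
contact_force: [-0.1, -2.4, 0.1]
```

```bash
for i in 1 2 ; do python3 -m creep '{"slide":[[0.0013,0.0065,0],[0.0027,0.0131,0]],"twist":[[0,0,0],[0,0,0]],"fingers":[-1,-1]}' | egrep 'pos|force'; done
```

```text
position: [0.4846, -0.0306, -0.0021]
contact_force: [-0.3, -2.2, -0.9]
position: [0.485, -0.0286, -0.0021]
contact_force: [0.2, -2.2, 0.1]
```

```bash
for i in 1 2 ; do python3 -m creep '{"slide":[[0.0013,0.0065,0],[0.0013,0.0065,0]],"twist":[[0,0,0],[0,0,0]],"fingers":[-1,-1]}' | egrep 'pos|force'; done
```

```text
position: [0.4852, -0.0275, -0.0021]
contact_force: [-0.7, -1.8, -0.6]
position: [0.4854, -0.0266, -0.0021]
contact_force: [-0.4, -0.4, -0.4]
```

```bash
for i in 1 2 ; do python3 -m creep '{"slide":[[0.0013,0.0065,0],[0.0013,0.0065,0]],"twist":[[0,0,0],[0,0,0]],"fingers":[-1,-1]}' | egrep 'pos|force'; done
```

```text
position: [0.4856, -0.0257, -0.0021]
contact_force: [-1.1, -0.6, -1.0]
position: [0.4858, -0.0247, -0.0021]
contact_force: [-0.6, -2.0, 0.7]
```

```bash
for i in 1 2 ; do python3 -m creep '{"slide":[[0.0013,0.0065,0],[0.0013,0.0065,0]],"twist":[[0,0,0],[0,0,0]],"fingers":[-1,-1]}' | egrep 'pos|force'; done
```

```text
position: [0.486, -0.0237, -0.0021]
contact_force: [0.0, -1.0, -0.3]
position: [0.4862, -0.0227, -0.0021]
contact_force: [-0.2, -1.0, -0.7]
```

```bash
for i in 1 ; do python3 -m creep '{"slide":[[0.0013,0.0065,0],[0.0013,0.0065,0]],"twist":[[0,0,0],[0,0,0]],"fingers":[-1,-1]}' | egrep 'pos|force'; done
```

```text
position: [0.4864, -0.0217, -0.0021]
contact_force: [0.3, -1.4, -1.8]
```

```bash
for i in 1 ; do python3 -m creep '{"slide":[[0.0013,0.0065,0],[0.0013,0.0065,0]],"twist":[[0,0,0],[0,0,0]],"fingers":[-1,-1]}' | egrep 'pos|force'; done
```

```text
position: [0.4865, -0.0211, -0.0021]
contact_force: [0.1, -2.5, -0.3]
```

```bash
for i in 1 ; do python3 -m creep '{"slide":[[0.0013,0.0065,0],[0.0013,0.0065,0]],"twist":[[0,0,0],[0,0,0]],"fingers":[-1,-1]}' | egrep 'pos|force'; done
```

```text
position: [0.4866, -0.0206, -0.0021]
contact_force: [-1.7, -4.5, 0.2]
```

```bash
for i in 1 ; do python3 -m creep '{"slide":[[0.0013,0.0065,0],[0.0013,0.0065,0]],"twist":[[0,0,0],[0,0,0]],"fingers":[-1,-1]}' | egrep 'pos|force'; done
```

```text
position: [0.4866, -0.0202, -0.0021]
contact_force: [-1.5, -7.7, 0.6]
```

```bash
python3 -m creep '{"slide":[[-0.004,-0.02,0],[-0.013,-0.066,0],[-0.013,-0.066,0.2],[-0.013,-0.066,0.5],[-0.013,-0.066,0.8],[-0.013,-0.066,0.9],[-0.013,-0.066,0.9]],"twist":[[0,0,0],[0,0,0],[0,0,0],[0,0,0],[0,0,0],[0,0,0],[0,0,0]],"fingers":[-1,-1,-1,-1,-1,-1,-1]}'; python3 -m creep '{"slide":[[0.06,0.3,0],[0.12,0.6,0],[0.18,0.9,0],[0.18,0.9,0],[0.18,0.9,0]],"twist":[[0,0,0],[0,0,0],[0,0,0],[0,0,0],[0,0,0]],"fingers":[-1,-1,-1,-1,-1]}'
```

```text
clock: 20.45
position: [0.4872, -0.0291, 0.1358]
ee_rot: [0.002, 0.774, 0.633, 0.003]
contact_force: [0.4, -0.4, -0.2]
width: 0.0
clock: 20.95
position: [0.5107, 0.1069, 0.1311]
ee_rot: [-0.001, 0.773, 0.634, -0.001]
contact_force: [-0.3, -1.3, -0.3]
width: 0.0003
```

```bash
python3 -m creep '{"slide":[[0.04,0.2,0],[0.08,0.407,0],[0.08,0.407,0],[0.08,0.407,-0.2],[0.08,0.407,-0.4],[0.08,0.407,-0.6],[0.08,0.407,-0.75],[0.08,0.407,-0.8],[0.08,0.407,-0.8]],"twist":[[0,0,0],[0,0,0],[0,0,0],[0,0,0],[0,0,0],[0,0,0],[0,0,0],[0,0,0],[0,0,0]],"fingers":[-1,-1,-1,-1,-1,-1,-1,-1,-1]}'
python3 - <<'E'
from h import *
s=optics.get_image("side"); crop(s,270,200,370,280,7,"pics/sc10.png")
E
```

```text
clock: 21.85
position: [0.5228, 0.1656, 0.0116]
ee_rot: [-0.001, 0.775, 0.633, -0.002]
contact_force: [0.3, -0.2, 0.2]
width: -0.0001
```

View pics/sc10.png

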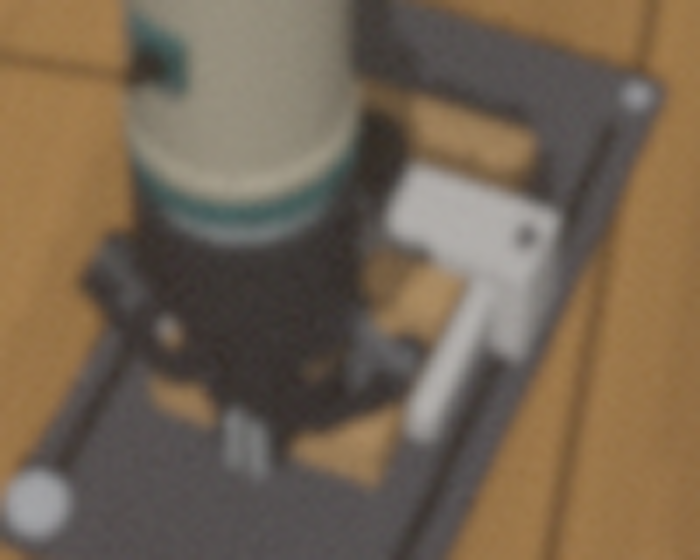

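```bash
python3 -m creep '{"slide":[[0,0.013,-0.03],[0,0.013,-0.07],[0,0.013,-0.1],[0,0.013,-0.1],[0,0.013,-0.1]],"twist":[[0,0,0],[0,0,0],[0,0,0],[0,0,0],[0,0,0]],"fingers":[-1,-1,-1,-1,-1]}'
```

```text
clock: 22.4
position: [0.5239, 0.1693, -0.0021]
ee_rot: [0.0, 0.774, 0.633, -0.0]
contact_force: [-0.6, 0.4, -0.7]
width: 0.0003
```

```bash
python3 -m creep '{"slide":[[-0.0027,-0.0131,0],[-0.0053,-0.0262,0],[-0.008,-0.0393,0],[-0.0107,-0.0524,0],[-0.0133,-0.0655,0],[-0.016,-0.0786,0],[-0.0187,-0.0917,0],[-0.0213,-0.1048,0],[-0.024,-0.118,0],[-0.0267,-0.131,0],[-0.0267,-0.131,0]],"twist":[[0,0,0],[0,0,0],[0,0,0],[0,0,0],[0,0,0],[0,0,0],[0,0,0],[0,0,0],[0,0,0],[0,0,0],[0,0,0]],"fingers":[-1,-1,-1,-1,-1,-1,-1,-1,-1,-1,-1]}'
```

```text
clock: 23.5
position: [0.52, 0.1492, -0.0021]
ee_rot: [0.0, 0.774, 0.633, -0.0]
contact_force: [0.1, 0.8, 0.0]
width: 0.0001
```

```bash
python3 -m creep '{"slide":[[-0.0013,-0.0065,0],[-0.0026,-0.013,0],[-0.0039,-0.0193,0],[-0.0039,-0.0193,0],[-0.0039,-0.0193,0]],"twist":[[0,0,0],[0,0,0],[0,0,0],[0,0,0],[0,0,0]],"fingers":[-1,-1,-1,-1,-1]}'
```

```text
clock: 24.0
position: [0.5194, 0.1465, -0.0021]
ee_rot: [0.0, 0.774, 0.633, -0.0]
contact_force: [0.6, 1.1, 0.8]
width: 0.0002
```

```bash
python3 -m creep '{"slide":[[0.004,0.02,0],[0.013,0.066,0],[0.013,0.066,0.2],[0.013,0.066,0.5],[0.013,0.066,0.8],[0.013,0.066,0.9],[0.013,0.066,0.9],[0.013,0.066,0.9]],"twist":[[0,0,0],[0,0,0],[0,0,0],[0,0,0],[0,0,0],[0,0,0],[0,0,0],[0,0,0]],"fingers":[-1,-1,-1,-1,-1,-1,-1,-1]}'
```

```text
clock: 24.8
position: [0.5207, 0.1566, 0.1323]
ee_rot: [-0.0, 0.774, 0.633, -0.0]
contact_force: [-1.5, -0.2, -0.6]
width: 0.0001
```

```bash
python3 -m creep '{"slide":[[-0.037,-0.22,0],[-0.074,-0.44,0],[-0.111,-0.666,0],[-0.111,-0.666,0],[-0.111,-0.666,-0.15],[-0.111,-0.666,-0.3],[-0.111,-0.666,-0.3],[-0.111,-0.666,-0.3]],"twist":[[0,0,0],[0,0,0],[0,0,0],[0,0,0],[0,0,0],[0,0,0],[0,0,0],[0,0,0]],"fingers":[-1,-1,-1,-1,-1,-1,-1,-1]}'
python3 - <<'E'
from h import *
s=optics.get_image("side"); crop(s,270,180,370,260,7,"pics/sc11.png")
p=telemetry.get_state()["position"];print(p)
E
```

```text
clock: 25.6
position: [0.5038, 0.0571, 0.0867]
ee_rot: [-0.001, 0.774, 0.633, -0.001]
contact_force: [-0.4, -0.1, 0.1]
width: 0.0002
[0.50472379 0.0570561  0.08764401]
```

View pics/sc11.png

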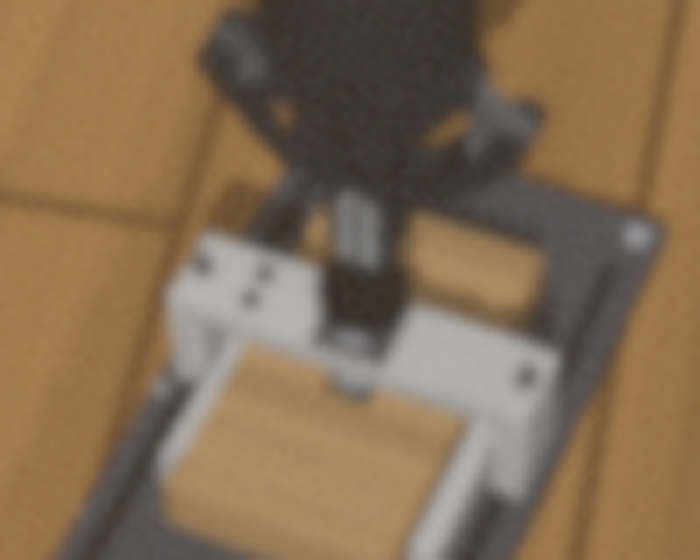

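```bash
python3 -m creep '{"slide":[[0,0,-0.03],[0,0,-0.07],[0,0,-0.1],[0,0,-0.1]],"twist":[[0,0,0],[0,0,0],[0,0,0],[0,0,0]],"fingers":[-1,-1,-1,-1]}'|egrep "pos|force"; for i in 1 2 3 ; do python3 -m creep '{"slide":[[0,0,-0.0067],[0,0,-0.0067]],"twist":[[0,0,0],[0,0,0]],"fingers":[-1,-1]}' | egrep 'pos|force'; done
```

```text
position: [0.5041, 0.0567, 0.0723]
contact_force: [0.7, -0.0, 0.8]
position: [0.5048, 0.0566, 0.0719]
contact_force: [-0.6, 0.1, 0.2]
position: [0.5047, 0.0566, 0.0709]
contact_force: [-0.2, -0.0, 0.6]
position: [0.5046, 0.0566, 0.0698]
contact_force: [0.4, 1.1, 0.2]
```

```bash
for i in 1 2 3 ; do python3 -m creep '{"slide":[[0,0,-0.0067],[0,0,-0.0067]],"twist":[[0,0,0],[0,0,0]],"fingers":[-1,-1]}' | egrep 'pos|force'; done
```

```text
position: [0.5046, 0.0566, 0.0687]
contact_force: [-0.4, 0.8, 0.3]
position: [0.5046, 0.0566, 0.0677]
contact_force: [-0.1, 0.5, -0.0]
position: [0.5046, 0.0566, 0.0667]
contact_force: [0.8, 0.4, 0.1]
```

```bash
for i in 1 2 3 ; do python3 -m creep '{"slide":[[0,0,-0.0067],[0,0,-0.0067]],"twist":[[0,0,0],[0,0,0]],"fingers":[-1,-1]}' | egrep 'pos|force'; done
```

```text
position: [0.5046, 0.0566, 0.0657]
contact_force: [0.6, -0.2, -0.3]
position: [0.5046, 0.0566, 0.0647]
contact_force: [-0.6, -0.2, -0.2]
position: [0.5047, 0.0566, 0.0639]
contact_force: [-0.4, 0.3, 0.4]
```

```bash
for i in 1 2 ; do python3 -m creep '{"slide":[[0,0,-0.0067],[0,0,-0.0067]],"twist":[[0,0,0],[0,0,0]],"fingers":[-1,-1]}' | egrep 'pos|force'; done
```

```text
position: [0.5048, 0.0566, 0.063]
contact_force: [0.2, 0.1, 2.6]
position: [0.5047, 0.0566, 0.0618]
contact_force: [-0.1, 0.1, 2.1]
```

```bash
for i in 1 2 ; do python3 -m creep '{"slide":[[0,0,-0.0067],[0,0,-0.0067]],"twist":[[0,0,0],[0,0,0]],"fingers":[-1,-1]}' | egrep 'pos|force'; done
```

```text
position: [0.5048, 0.0566, 0.0607]
contact_force: [-0.3, 0.0, 3.1]
position: [0.5047, 0.0566, 0.0597]
contact_force: [-0.0, -0.4, 2.0]
```

```bash
for i in 1 2 ; do python3 -m creep '{"slide":[[0,0,-0.0067],[0,0,-0.0067]],"twist":[[0,0,0],[0,0,0]],"fingers":[-1,-1]}' | egrep 'pos|force'; done
```

```text
position: [0.5047, 0.0566, 0.0587]
contact_force: [-0.2, -0.4, 1.3]
position: [0.5048, 0.0566, 0.0577]
contact_force: [0.1, 0.4, 1.8]
```

```bash
for i in 1 2 3; do python3 -m creep '{"slide":[[0,0,-0.0067],[0,0,-0.0067]],"twist":[[0,0,0],[0,0,0]],"fingers":[-1,-1]}' | egrep 'pos|force'; done
```

```text
position: [0.5047, 0.0566, 0.0567]
contact_force: [-0.2, -0.1, 1.7]
position: [0.5048, 0.0566, 0.0557]
contact_force: [-0.2, 0.6, 2.3]
position: [0.5047, 0.0566, 0.0547]
contact_force: [-0.6, 0.5, 2.4]
```

```bash
for i in 1 2 3; do python3 -m creep '{"slide":[[0,0,-0.0067],[0,0,-0.0067]],"twist":[[0,0,0],[0,0,0]],"fingers":[-1,-1]}' | egrep 'pos|force'; done
```

```text
position: [0.5047, 0.0566, 0.0537]
contact_force: [0.6, 0.3, 1.7]
position: [0.5047, 0.0566, 0.0527]
contact_force: [-0.1, 0.3, 2.1]
position: [0.5047, 0.0566, 0.0517]
contact_force: [0.2, 0.1, 1.1]
```

```bash
for i in 1 2; do python3 -m creep '{"slide":[[0,0,-0.0067],[0,0,-0.0067]],"twist":[[0,0,0],[0,0,0]],"fingers":[-1,-1]}' | egrep 'pos|force'; done
```

```text
position: [0.5047, 0.0566, 0.0507]
contact_force: [-0.3, -0.3, 1.3]
position: [0.5047, 0.0566, 0.0496]
contact_force: [0.2, 0.2, 2.8]
```

```bash
python3 -m creep '{"slide":[[0,0,-0.0067],[0,0,-0.0067]],"twist":[[0,0,0],[0,0,0]],"fingers":[-1,-1]}' | egrep 'pos|force'
```

```text
position: [0.5048, 0.0567, 0.0494]
contact_force: [-1.0, -0.5, 7.4]
```

```bash
python3 -m creep '{"slide":[[0,0,-0.0067],[0,0,-0.0067]],"twist":[[0,0,0],[0,0,0]],"fingers":[-1,-1]}' | egrep 'pos|force'
```

```text
position: [0.5049, 0.0567, 0.0493]
contact_force: [-3.0, -0.5, 14.3]
```

```bash
python3 -m creep '{"slide":[[0,0,-0.0067],[0,0,-0.0067]],"twist":[[0,0,0],[0,0,0]],"fingers":[-1,-1]}' | egrep 'pos|force'
```

```text
position: [0.505, 0.0567, 0.0492]
contact_force: [-5.1, 1.1, 19.5]
```

```bash
python3 -m creep '{"slide":[[0,0,0.02],[0,0,0.1],[0,0,0.4],[0,0,0.7],[0,0,0.7]],"twist":[[0,0,0],[0,0,0],[0,0,0],[0,0,0],[0,0,0]],"fingers":[-1,-1,-1,-1,-1]}' ; python3 -m creep '{"slide":[[0.06,0.3,0.1],[0.12,0.6,0.2],[0.18,0.9,0.2],[0.18,0.9,0.2]],"twist":[[0,0,0],[0,0,0],[0,0,0],[0,0,0]],"fingers":[-1,-1,-1,-1]}' ;  python3 - <<'E'
from h import *
s=optics.get_image("side"); crop(s,270,180,370,260,7,"pics/sc12.png")
d=optics.get_image("top"); crop(d,240,160,360,250,6,"pics/tc12.png"); cv2.imwrite("pics/top12.png",d["img"])
for im,n,(u,v) in((d,"top",(300,204)),(s,"side",(322,221))):
    zs=[pt(im,a,b)[2] for a in range(u-2,u+3) for b in range(v-2,v+3)]; print(n,np.median(zs),np.percentile(zs,[10,90]))
d0=dict(np.load("top.npz"));s0=dict(np.load("side.npz"))
for im,n,(u,v) in((d0,"top0",(300,204)),(s0,"side0",(322,219))):
    zs=[pt(im,a,b)[2] for a in range(u-2,u+3) for b in range(v-2,v+3)]; print(n,np.median(zs))
E
```

```text
clock: 31.75
position: [0.5093, 0.0566, 0.1579]
ee_rot: [0.004, 0.774, 0.633, 0.005]
contact_force: [1.0, -0.4, 0.4]
width: -0.0001
clock: 32.15
position: [0.5326, 0.1968, 0.1817]
ee_rot: [-0.001, 0.773, 0.635, 0.002]
contact_force: [-0.3, -1.2, -0.4]
width: -0.0001
top 0.07711008609853742 [0.07358842 0.08037207]
side 0.07605617171842938 [0.07234185 0.29800348]
top0 0.0933501086672539
side0 0.08918925251737364
```

View pics/sc12.png

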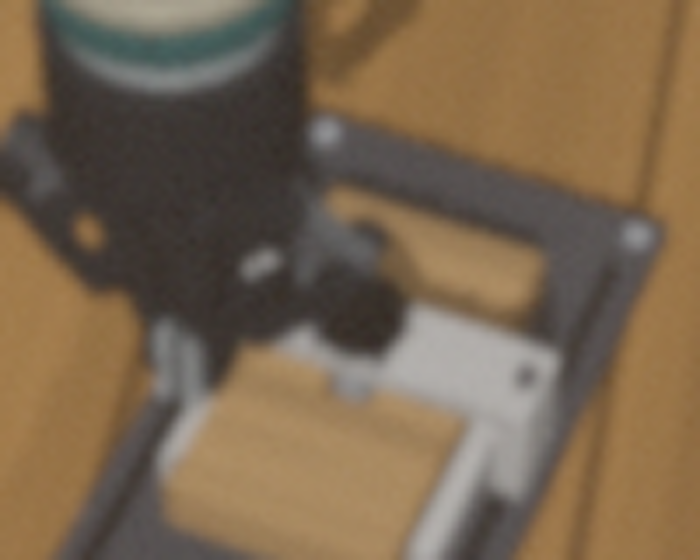

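View pics/top12.png

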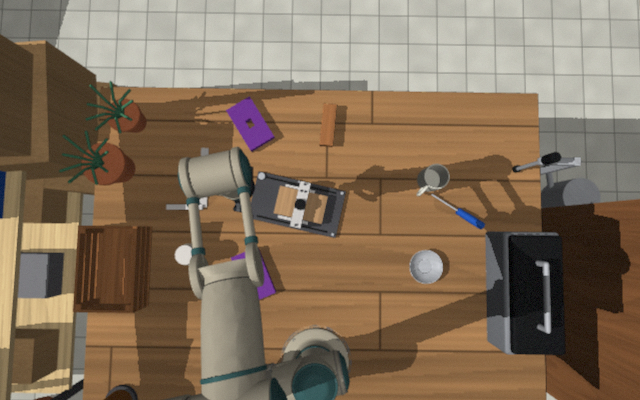

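The knob top now reads 0.076–0.077 m in both cameras, down from 0.091. The bystanders look unmoved and the arm is clear, so I hand in.

```bash
python3 -m creep '{"slide":[[0,0,0],[0,0,0],[0,0,0]],"twist":[[0,0,0],[0,0,0],[0,0,0]],"fingers":[-1,-1,-1]}'; python3 -c "
from rig import order; print(order.sign_off())"
```

```text
clock: 32.55
position: [0.5315, 0.1904, 0.1817]
ee_rot: [0.0, 0.775, 0.632, -0.0]
contact_force: [-0.5, 0.1, -0.9]
width: 0.0003
the job is handed in; nothing more can be done
None
```

The plunger is fully home in the centred slot, and the job was handed in at 32.6 s with the arm clear and touching nothing.

**Centring:** I pushed the blank gently from the +y end, then from the −y end, until I felt the nose each time. The force peaked at about 6 N on the first side and 8 N on the second. The two contacts fitted the stated 22 mm of play to about 0.1 mm, taking the finger as 22 mm wide. I then pushed the blank back to the middle, within about 0.2 mm.

**Pressing:** The knob went down at 1–3 N with no catch where the shoulder enters the slot. It met the hard stop after about 14.5 to 15 mm. I pressed to about 19.5 N there to confirm the stop, then lifted off. The two cameras put the knob top at 76 and 77 mm, against 76 mm for home.

**What disagreed:**
- **Fingertip height:** The closed fingertips are about 26 mm higher than the reported TCP. My first approach therefore passed over the blank without touching it. I found this in the depth image and corrected for it.
- **Camera offset:** The two cameras differed by about 5 mm on the jig's position, so the centring relied on feel.

**Bystanders:** They looked unmoved in the last overhead picture, but the arm hid parts of the square, the jar and one purple look-alike. I did not measure their positions again.

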